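# Tap a wedge tight under the scanner stand's hanging foot

### The arm

A 7-joint arm with a two-finger parallel gripper is mounted at the origin on the work surface. World frame = base frame: x ahead of the robot, y to its left, z up, the work surface at z = 0. Lengths are in m, angles in degrees, forces in N, time in s.
With the tool pointing down it reaches from about 0.425 to 0.875 m from the base axis. Payload 4.7 kg.
Tool frame: the origin (TCP) lies between the finger pads; the fingertips stand 19 mm ahead of it and the grasp point (between the pads) is the TCP; x points along the fingers, z is the direction in which the jaws open and shut, and the axes are right-handed (so a half turn about x gives the same grasp; the last joint's range is limited). The gripper opens to 87 mm and grips with 3 to 60 N. Pads are 19 mm wide; open, the fingers measure 117 mm over their backs; the gripper's body (75 mm by 190 mm) begins 51 mm behind the grasp point.
Start: joints at [72.313, 18.392, -4.016, 83.108, 1.295, 78.541, -3.26], TCP at [0.206, -0.616, 0.212] pointing down, gripper open.
Joint ranges: [-163.93, 163.93], [-17.29, 119.83], [-79.2, 71.16], [3.27, 140.29], [-89.18, 269.18], [5.43, 117.66], [-154.24, 154.24]. Speed limits (degrees/s): [147.25, 147.25, 180, 180, 180, 180, 180].

### API

Orientations are given as [roll, pitch, yaw] about the fixed x, y, z axes, in that order (R = Rz(yaw) Ry(pitch) Rx(roll)).
In Python, from cell import monitor, read_camera, camera_model, env, regions_of gives the robot as it stands. The module is installed in compiled form; this text tells all that it offers.
- The arm moves only by the tool step_arm, never from a script. Its argument "deltas" is a list of rows, each a list of 5 numbers: the gripper's target within -1 to 1 (fully open at 1, half-way at 0, shut at -1), then the shift along the tool's x, y, z in m, then the turn about the tool's x in degrees. A call has 1 to 12 rows; each row is the pose to reach, as a shift and turn from the pose commanded when the call began, along the tool's axes at that moment; what a row does not reach only later rows make up. A row lasts 1/8 s, in which the tool goes at most 62.5 mm and 10.7 degrees, less where a joint would pass 70% of its speed; a pose out of reach is approached as far as the arm can. A call with a gripper value outside its range is refused whole. The fingers move at their own pace and stop on an object; "newtons" is the grip in N (left out, the last holds). Time passes only in rows, so rows that repeat a pose let the fingers close. It gives the time, the measured TCP pose, the force and the opening at its end, in the units of the state.
- monitor.get_obs(): the state, without advancing time (a new reading comes with each control period).
- read_camera(name): name is "side" or "top" or "wrist"; returns (picture, depth): 384x512x3 uint8, red, green, blue; 384x512 float32, m along the optical axis (not along the pixel's ray), 0 where there is no reading.
- camera_model(name): a dict with "fx", "fy", "cx", "cy" (pixels), "k1" (the pictures are not rectified: a ray, as slopes to the right and down, at radius r is drawn at 1 + k1 r^2 times it, then the intrinsics apply), "xyz" and "attitude" of the camera in the world. Camera axes: x right, y down, z forward; pixel columns grow to the right and rows downward; lengths in m; the calibration is good to about 2 mm. A picture is of the moment at which its call begins: read the wrist's pose just before it. camera_model takes no time and is no camera call; for the wrist camera it gives the pose at the moment of the call.
- env.sign_off(): hands the job in, once; it reports no verdict.
Trained networks look in the newest picture that a camera, given by its name, has taken for a name from the list of things; names that differ only in an ending like _2 or _b are one class to them, and where a whole thing is asked for, a point or a joint stands for the part that bears it (a point fixed in the world has none). Each returns a list of dicts, best first, with "p" (0 to 1); they miss things now and then, are a little off and sometimes report something else, mostly with a low value. They report only what shows in the picture. A call takes as long as a camera call. They do not tell look-alikes from the thing itself.
- regions_of(camera, thing): "pixels" (384x512 bool, what is visible of it) and "pixel" ([column, row] in pixels, amid what is visible of it).
The state is a dict: "time_s": time; "qpos": joint angles; "joint_velocities": joint speeds; "effort": joint torques, N m; "tool_pos": TCP position; "tool_rot": TCP orientation; "force": force on the tool from outside, world axes, zero at the start; "wrist_torque": the same for the moment, N m; "grip_width": finger opening in m.
Only numpy, scipy, OpenCV 4.12 (cv2) and the standard library are available. Lean on these libraries where they do the work, as an engineer would, in place of code of your own. Each camera call takes 0.05 s, during which the arm holds its last target. There are 200 camera calls.

### The job

One foot of the document scanner's stand hangs clear of the table. Pick up the mallet and, striking only with the mallet, gently tap the wooden wedge straight in under that foot until it stops advancing and sits tight between table and foot, without forcing it or knocking the scanner. Then lay the mallet back flat on its grey mat and leave the mug, the stapler and the tape roll alone.

Things in the scene. Friction and masses are not known exactly. Their poses are not given: they have to be found in the camera images.
- stand: Fixed aluminium stand with a white scanner. Origin: on the table straight below the middle of the hanging foot; its y axis points level out of the gap, away from the scanner: drive the wedge along -y. The foot is a black sloping rubber pad 44 mm wide (x), 40 mm long (y). The gap under its middle, 12 to 20 mm, differs each time and is not measured: find it by feel. It gives about 1 mm per 18 N.
- stand_boss (a point): Top of the black boss (48 mm across, 79 mm above the table) over the foot, at the end of a 36 mm wide outrigger arm, top 71 mm high. Beyond the boss on the stand's +y side nothing is in the way.
- scanner_top (a point): Top middle of the scanner, 235 mm above the table; a tray behind it reaches 370 mm. In the stand's frame the stand plate (underside 45 mm high) begins at y = -90 mm and the scanner at y = -120 mm.
- wedge: Loose wooden wedge, about 110 g, 130 mm long, 40 mm wide, flat on the table. Origin: centre of its underside. Its y axis runs from the thin tip (y = -65 mm, 6 mm high) to the red butt (y = +65 mm, 27.7 mm high); top slope 1 in 6. It starts loose, tip about under the pad's middle, and slides with under 1.5 N for 25 to 100 mm until its top meets the pad.
- wedge_butt (a point): Middle of the flat butt face, 13 mm above the underside: where to tap. Once the top meets the pad the wedge resists 2.5 to 5 N more per mm. A push of about 15 N by the mallet leaves it tight; mallet forces over 35 N damage it.
- wedge_tip (a point): Middle of the wedge's thin end, 3 mm above its underside.
- mallet: Loose soft-faced mallet, about 420 g, lying flat. Origin: centre of the underside of its head. Head: orange block with black faces, 36 mm (x) by 100 mm (y) by 44 mm high; flat striking faces at y = +50 and -50 mm. Handle to -x: wooden bar 24 by 24 mm, axis 22 mm above the underside, ending in a black block (32 mm wide, 44 mm high, x = -152 to -174 mm).
- mallet_grip (a point): Point on the handle's axis, 58 mm from the head's middle towards the handle end, 22 mm above the underside: where to grip, across the handle.
- mallet_mid (a point): Point on the underside level, 70 mm from the head's middle towards the handle end (about the middle of the mallet's length).
- mat: Fixed flat grey fabric mat, 300 mm (x) by 190 mm (y), 4 mm thick, on which the mallet lies at the start, its handle end towards the mat's -x edge. Origin: centre of its underside.
- mug: Blue ceramic mug, 80 mm wide, 95 mm high, bystander. Origin: centre of its underside.
- stapler: Red and black stapler, 140 mm by 40 mm, 50 mm high, bystander. Origin: centre of its underside.
- tape: Amber roll of packing tape lying flat, 90 mm across, 48 mm high, bystander. Origin: centre of its underside.
Things that resemble listed ones, but are neither listed nor needed, are in the scene too. There is more than one size of the mallet; the job needs the larger. Of the things shaped like the wedge, the wooden one is meant.

How it is judged:
By the outcome, as a careful person would: the job done as asked, in the order asked, and still so for the second after the job is handed in, with the robot touching nothing.
It also fails if it takes over 51 s, if anything falls off the work surface, if the arm or the gripper's body presses on something with over 40 N, if the wrist force passes 120 N, or if a joint passes its speed limit or range.

## Working session

There is one attempt and no reset: what is moved stays moved. The work goes in short steps, Python scripts to look and compute and a tool call to move; the robot and the scene stay as the last step left them, time stands still between calls to the robot, and variables do not carry over. Pictures are saved under pics/ and viewed, about 8 in all and at most 12, crops included, and the job is handed in when it is done.

Besides the shell and the picture viewer there is one more tool, called as a command line: name --pt "numbers of a row" for each row, then --argument value for the rest. step_arm: Moves the arm, as the interface text tells. Its arguments: {"type":"object","properties":{"deltas":{"type":"array"},"newtons":{"type":"number"}},"required":["deltas"]}

```bash
mkdir -p pics; cat > h.py <<'E'
import numpy as np, cv2
from scipy.spatial.transform import Rotation as R
from cell import monitor, read_camera, camera_model, env, regions_of
def rot(a):
    a=np.array(a,float)
    return a if a.shape==(3,3) else R.from_euler('xyz',a,degrees=True).as_matrix()
def cloud(d,m):
    h,w=d.shape; v,u=np.mgrid[:h,:w]
    xd=(u-m['cx'])/m['fx']; yd=(v-m['cy'])/m['fy']; x,y=xd.copy(),yd.copy()
    for _ in range(8):
        s=1+m['k1']*(x*x+y*y); x=xd/s; y=yd/s
    p=np.stack([x*d,y*d,d],-1)@rot(m['attitude']).T+np.array(m['xyz'])
    p[d==0]=np.nan; return p
def save(n,im): cv2.imwrite('pics/'+n+'.png',im[...,::-1])
E
python3 - <<'E'
from h import *
print(monitor.get_obs())
ims=[]
for n in ['top','side']:
    m=camera_model(n);print(n,m); im,d=read_camera(n); np.savez('/tmp/'+n,im=im,d=d)
    save(n,im); p=cloud(d,m)
    for t in ['mallet','wedge','stand','mat','stand_boss','wedge_butt','wedge_tip','mallet_grip','mug','tape','stapler']:
        for r in regions_of(n,t)[:3]:
            c,w=map(int,r['pixel']); q=p[r['pixels']]; print(n,t,round(r['p'],2),(c,w),p[w,c].round(3),r['pixels'].sum(),np.nanmedian(q,0).round(3))
E
```

```text
{'time_s': 0.0, 'qpos': array([72.31303815, 18.44147728, -4.01524851, 83.17570218,  1.29561184,
       78.54107347, -3.26042205]), 'joint_velocities': array([ 0.04358398,  0.03982831,  0.04638332,  0.07134489,  0.04023874,
        0.06615311, -0.03949918]), 'effort': array([-6.39753507e-04, -4.91274047e+01, -4.04133741e-01, -3.12528992e+01,
       -6.39001513e-02,  4.35206573e-02,  1.69535642e-04]), 'tool_pos': array([ 0.20595079, -0.61589418,  0.21132709]), 'tool_rot': array([-176.71921786,   89.88684005,  111.77694307]), 'force': array([-0.46981307,  0.08209444,  0.28307032]), 'wrist_torque': array([-0.01993436,  0.0450549 , -0.01482004]), 'grip_width': 0.08696197221331636}
top {'fx': 444.9484694478715, 'fy': 444.9484694478715, 'cx': 252.6112514724036, 'cy': 193.93323437953748, 'k1': -0.16003895823318806, 'xyz': array([0.34819333, 0.07271911, 1.50929599]), 'attitude': array([-171.98503126,    0.24490228,  -89.37482882])}
top mallet 0.81 (117, 219) [0.466 0.542 0.025] 333 [0.468 0.539 0.026]
top mallet 0.6 (191, 201) [0.53  0.288 0.034] 715 [0.523 0.281 0.043]
top wedge 0.68 (277, 2
[... 1946 characters left out ...]
521 0.012 0.017]
side wedge_butt 0.69 (344, 196) [ 0.324 -0.119  0.019] 437 [ 0.322 -0.116  0.017]
side wedge_tip 0.71 (271, 212) [0.526 0.016 0.02 ] 424 [0.522 0.017 0.018]
side wedge_tip 0.6 (345, 198) [ 0.319 -0.11   0.021] 374 [ 0.322 -0.112  0.018]
side mallet_grip 0.67 (246, 285) [0.51  0.295 0.04 ] 1403 [0.514 0.29  0.038]
side mallet_grip 0.58 (224, 379) [0.479 0.537 0.027] 428 [0.483 0.53  0.029]
side mug 0.86 (204, 191) [0.727 0.054 0.087] 982 [0.739 0.024 0.059]
side tape 0.73 (185, 218) [0.77  0.119 0.018] 756 [0.745 0.15  0.038]
side stapler 0.64 (174, 263) [0.719 0.293 0.044] 786 [0.712 0.288 0.042]
side stapler 0.56 (273, 126) [ 0.587 -0.198  0.179] 9841 [ 0.59  -0.226  0.182]
```

```bash
python3 - <<'E'
from h import *
t=np.load('/tmp/top.npz')['im'];s=np.load('/tmp/side.npz')['im']
a=cv2.resize(t[120:290,90:400],(775,425),interpolation=cv2.INTER_CUBIC)
save('topc',a)
b=cv2.resize(s[150:384,160:400],(600,585),interpolation=cv2.INTER_CUBIC); save('sidec',b)
E
```

```text
(no output)
```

View pics/topc.png

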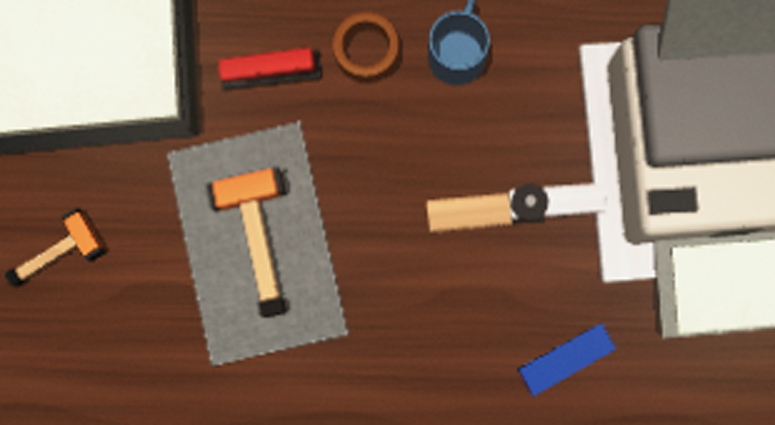

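View pics/sidec.png

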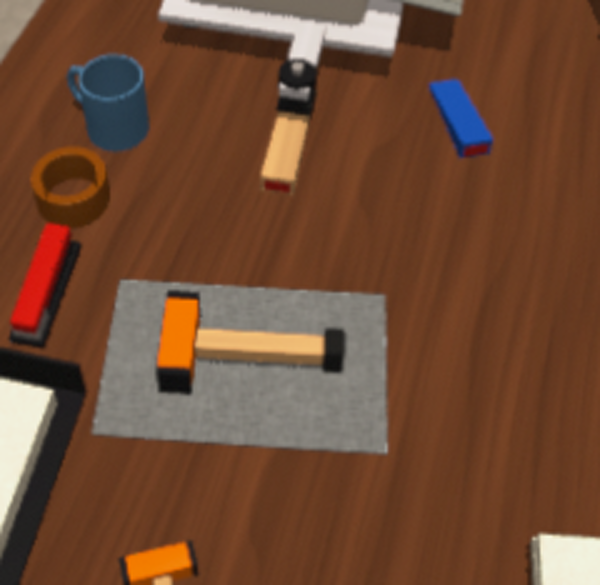

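The large mallet is on the mat at top px (191,201), and the small look-alike is at (117,219). The wooden wedge is at (277,203), and the blue look-alike is at (316,264). I'm choosing the mallet on the mat and the wooden wedge; both crops show these clearly. Next I'll measure their poses.

```bash
cat >> h.py <<'E'
def rect(P):
    (c,s,a)=cv2.minAreaRect((P[:,:2]*1000).astype(np.float32)); return np.round(c,1),np.round(s,1),round(a,1)
E
python3 - <<'E'
from h import *
for n in ['top','side']:
    z=np.load('/tmp/'+n+'.npz'); im,d=z['im'],z['d']; m=camera_model(n); p=cloud(d,m)
    hsv=cv2.cvtColor(im,cv2.COLOR_RGB2HSV); H,S,V=[hsv[...,i].astype(int) for i in range(3)]
    def box(x0,x1,y0,y1,z0,z1): return (p[...,0]>x0)&(p[...,0]<x1)&(p[...,1]>y0)&(p[...,1]<y1)&(p[...,2]>z0)&(p[...,2]<z1)
    mb=box(.33,.62,.18,.42,.016,.08)
    print(n,'table z',np.nanmedian(p[box(.35,.6,.05,.15,-.02,.02)][:,2]))
    head=mb&(p[...,2]>.041)&(H<13)&(S>180); P=p[head]; print('head top',len(P),rect(P),np.median(P[:,2]))
    P=p[mb]; print('mallet all',rect(P))
    hd=mb&(H>10)&(H<25)&(S<170)&(V>110); P=p[hd]; 
    if len(P)>5:
        c=np.median(P,0); l=cv2.fitLine(P[:,:2].astype(np.float32),cv2.DIST_HUBER,0,.001,.001).ravel(); print('handle',len(P),c,'ang',np.degrees(np.arctan2(l[1],l[0])),l[2:],'xrange',P[:,0].min(),P[:,0].max())
    g=(S<45)&(V>60)&box(.3,.65,.15,.45,-.01,.015); P=p[g]; print('mat',rect(P),np.median(P[:,2]))
    w=(H>8)&(H<22)&(V>150)&box(.45,.6,-.12,.1,.002,.035); P=p[w]; print('wedge',len(P),rect(P)); 
    A=np.c_[P[:,:2],np.ones(len(P))]; print(' plane',np.linalg.lstsq(A,P[:,2],rcond=None)[0])
    b=box(.45,.62,-.15,0,.06,.1)&(V<70); P=p[b]; print('boss',len(P),rect(P),np.median(P[:,2]))
    a=box(.45,.65,-.2,-.07,.062,.08)&(V>120); P=p[a]; print('arm',len(P),rect(P),np.median(P[:,2]) if len(P) else 0)
    if n=='top':
        for z0,z1 in [(.03,.1),(.1,.2),(.2,.25),(.25,.32),(.32,.5),(.5,1.4)]:
            P=p[box(-1,2,-1.2,-.08,z0,z1)]; print(z0,z1,len(P),np.percentile(P,[1,99],axis=0).round(3).tolist() if len(P) else '')
        np.save('/tmp/ptop',p)
print(rot([-176.7,89.887,111.777]).round(3))
E
```

```text
top table z 0.00034210208777452067
head top 22 (array([548.4, 299.3]), array([32. , 80.9]), 13.6) 0.045903678978354234
mallet all (array([475.3, 279.9]), array([192.8,  98.2]), 13.6)
handle 345 [0.47253168 0.278423   0.03774601] ang 11.823044 [0.47494444 0.27901247] xrange 0.39915353897177863 0.5761475187308359
mat (array([501.4, 302.9]), array([347. , 208.1]), 14.2) 0.004065394183337068
wedge 404 (array([528.4, -28.7]), array([ 45.9, 167.4]), 10.0)
 plane [0.01468669 0.16169475 0.01088107]
boss 130 (array([530. , -77.8]), array([41. , 45.5]), 71.1) 0.07979008508735419
arm 316 (array([ 547.8, -147.2]), array([189. , 102.3]), 3.9) 0.07065445503403534
0.03 0.1 3928 [[0.038, -0.487, 0.031], [0.74, -0.087, 0.1]]
0.1 0.2 3112 [[-0.054, -0.739, 0.1], [0.709, -0.183, 0.196]]
0.2 0.25 3801 [[0.559, -0.432, 0.206], [0.714, -0.195, 0.248]]
0.25 0.32 1490 [[0.16, -0.655, 0.251], [0.741, -0.213, 0.319]]
0.32 0.5 2233 [[0.057, -0.604, 0.321], [0.773, -0.091, 0.462]]
0.5 1.4 2430 [[0.1, -0.454, 0.623], [0.184, -0.258, 0.692]]
side table z 0.00042361070771873566
head top 34 (array([548.8, 302.4]), array([35. , 87.5]), 13.9) 0.04647578414928755
mallet all (array([473.8, 283.7]), array([192.1, 102.8]), 15.0)
handle 578 [0.46601261 0.28688836 0.03624887] ang 14.040481 [0.47256604 0.28929725] xrange 0.39905590186805207 0.5703303379482234
mat (array([500.9, 297. ]), array([346.5, 192.2]), 14.1) 0.003900195109190485
wedge 330 (array([524.6,  -1.1]), array([ 44.4, 122.7]), 6.3)
 plane [-0.04459461  0.16483901  0.04189215]
boss 124 (array([529.3, -69.7]), array([47.9, 43.1]), 3.8) 0.07932157964770947
arm 182 (array([ 544.5, -144.7]), array([ 98.4, 162. ]), 89.0) 0.07165618266383061
[[-0.001  0.948  0.317]
 [ 0.002  0.317 -0.948]
 [-1.    -0.    -0.002]]
```

View pics/top.png

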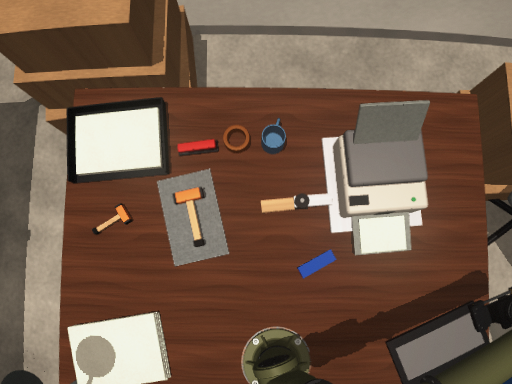

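The full top view shows the base at (277,355), the gripper lower right, and the scanner between the gripper and the work area. I'll lift over the scanner.

step_arm --pt "1 0.0625 0 0 0" --pt "1 -0.125 0 0 0" --pt "1 -0.19 0 0 0" --pt "1 -0.19 0 0 0" --pt "1 -0.19 0.265 -0.181 0" --pt "1 -0.19 0.265 -0.181 0" --pt "1 -0.19 0.265 -0.181 0" --pt "1 -0.19 0.265 -0.181 0" --pt "1 -0.19 0.265 -0.181 0" --pt "1 -0.19 0.464 -0.494 5" --pt "1 -0.19 0.464 -0.494 5" --pt "1 -0.19 0.464 -0.494 5"

```text
time_s: 2.7
tool_pos: [0.4395, -0.189, 0.4012]
tool_rot: [26.9, 89.9, -49.6]
force: [1.0, -0.8, 0.2]
grip_width: 0.087
```

step_arm --pt "1 0 0.1 -0.2 0" --pt "1 0 0.1 -0.2 0" --pt "1 0 0.1 -0.2 0" --pt "1 0 0.1 -0.2 0" --pt "1 0 0.1 -0.2 0"

```text
time_s: 3.32
tool_pos: [0.4897, 0.0306, 0.4013]
tool_rot: [113.6, 89.9, 37.5]
force: [-0.6, -1.0, -0.0]
grip_width: 0.0867
```

```bash
python3 - <<'E'
from h import *
m=camera_model('wrist'); im,d=read_camera('wrist'); print(m); np.savez('/tmp/w1',im=im,d=d); save('w1',im)
p=cloud(d,m); print(p[192,256],p[50,256],p[350,256],p[192,50],p[192,450])
hsv=cv2.cvtColor(im,cv2.COLOR_RGB2HSV); H,S,V=[hsv[...,i].astype(int) for i in range(3)]
def box(x0,x1,y0,y1,z0,z1): return (p[...,0]>x0)&(p[...,0]<x1)&(p[...,1]>y0)&(p[...,1]<y1)&(p[...,2]>z0)&(p[...,2]<z1)
w=(H>8)&(H<22)&(V>150)&box(.45,.6,-.12,.1,.003,.035); P=p[w]; print('wedge',len(P),rect(P))
print('table',np.nanmedian(p[box(.3,.65,-.3,.3,-.02,.003)][:,2]))
b=box(.45,.62,-.15,0,.076,.1); P=p[b]; print('boss',len(P),rect(P),np.median(P[:,2]))
a=box(.45,.62,-.16,-.05,.065,.075); P=p[a]; print('arm',len(P),rect(P),np.median(P[:,2]) if len(P) else 0)
E
```

```text
{'fx': 343.94571561906764, 'fy': 343.94571561906764, 'cx': 266.04905592956504, 'cy': 188.1619893868105, 'k1': -0.09289224630640874, 'xyz': array([0.55335449, 0.04665578, 0.5729912 ]), 'attitude': array([ 1.65954090e+02, -2.08041271e-02, -7.61036745e+01])}
[ 4.03398168e-01  2.71794235e-02 -3.14215089e-04] [ 0.62945263  0.0816957  -0.00148018] [0.51390597 0.03862245 0.52459134] [ 0.31415114  0.38669192 -0.00048624] [ 0.50647643 -0.19788664  0.17585226]
wedge 1670 (array([524.5,  -0.9]), array([ 38.8, 113.9]), 7.2)
table -0.00038054036655443824
boss 889 (array([531.1, -75.6]), array([46.3, 48.5]), 14.1) 0.07871341658243997
arm 1081 (array([ 536.5, -105.4]), array([ 42.3, 111.7]), 5.1) 0.07048111777066357
```

View pics/w1.png

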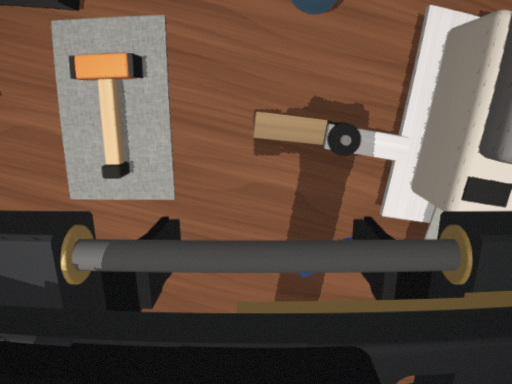

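```bash
python3 - <<'E'
from h import *
z=np.load('/tmp/w1.npz'); im,d=z['im'],z['d']; m=camera_model('wrist'); p=cloud(d,m)
hsv=cv2.cvtColor(im,cv2.COLOR_RGB2HSV); H,S,V=[hsv[...,i].astype(int) for i in range(3)]
def box(x0,x1,y0,y1,z0,z1): return (p[...,0]>x0)&(p[...,0]<x1)&(p[...,1]>y0)&(p[...,1]<y1)&(p[...,2]>z0)&(p[...,2]<z1)
def slices(M,lo,hi,n=8):
    P=p[M]; out=[]
    for a,b in zip(np.linspace(lo,hi,n+1)[:-1],np.linspace(lo,hi,n+1)[1:]):
        q=P[(P[:,1]>=a)&(P[:,1]<b)]; 
        if len(q)>5: out.append([(a+b)/2,q[:,0].min(),q[:,0].max()])
    o=np.array(out); c=o[:,1:].mean(1); k=np.polyfit(o[:,0],c,1); print((o*1000).round(1).tolist()); print(' angle x-axis',np.degrees(np.arctan(-k[0])),'mid x at y=0',k[1])
print('wedge'); slices((H>8)&(H<22)&(V>130)&box(.45,.6,-.12,.1,.006,.035),-.045,.05)
P=p[box(.45,.6,0,.1,.006,.035)&(H>8)&(H<22)&(V>130)]; print('butt y',np.percentile(P[:,1],[97,99,100]))
print('arm'); slices(box(.45,.62,-.16,-.05,.066,.0745)&(V>110),-.16,-.105,5)
Pl=p[box(.3,.8,-.35,-.1,.04,.06)&(V>110)]; print('plate',len(Pl),Pl[:,2].mean() if len(Pl) else '')
g=(S<45)&(V>60)&box(.3,.65,.15,.45,-.01,.012); g=cv2.morphologyEx(g.astype(np.uint8),cv2.MORPH_OPEN,np.ones((3,3)))>0
print('mat',rect(p[g]))
mb=box(.33,.62,.18,.42,.016,.08); print('mallet',rect(p[mb]))
hd=mb&(H>8)&(H<25)&(V>110)&(p[...,2]>.03)&(p[...,2]<.042)&(S<190)
P=p[hd]; l=cv2.fitLine((P[:,:2]*1000).astype(np.float32),cv2.DIST_HUBER,0,.1,.01).ravel(); print('handle',len(P),l,np.degrees(np.arctan2(l[1],l[0])),P[:,2].mean())
hh=mb&(p[...,2]>.042)&(S>150)&(H<14); print('head',hh.sum(),rect(p[hh]))
E
```

```text
wedge
[[-39.1, 507.4, 548.2], [-27.2, 506.5, 547.0], [-15.3, 504.6, 545.1], [-3.4, 503.1, 543.6], [8.4, 501.7, 541.8], [20.3, 500.7, 540.3], [32.2, 499.1, 539.2], [44.1, 497.2, 537.8]]
 angle x-axis 7.121761540534898 mid x at y=0 0.5230142018108265
butt y [0.05109342 0.05273648 0.05488172]
arm
[[-154.5, 518.4, 553.7], [-143.5, 517.4, 554.7], [-132.5, 516.2, 553.5], [-121.5, 515.8, 552.3], [-110.5, 514.7, 551.1]]
 angle x-axis 4.381151794897163 mid x at y=0 0.5246178656827434
plate 6005 0.056118915066774765
mat (array([480.2, 288. ]), array([301.2, 193.6]), 13.7)
mallet (array([474.9, 279.4]), array([190.7, 101.5]), 13.4)
handle 1389 [9.7284222e-01 2.3146939e-01 4.7068710e+02 2.7627847e+02] 13.383596 0.036164906944206036
head 224 (array([550. , 298.4]), array([35. , 84.3]), 13.9)
```

step_arm --pt "1 0.3 0.065 -0.245 0.4" --pt "1 0.3 0.065 -0.245 0.4" --pt "1 0.3 0.065 -0.245 0.4" --pt "1 0.3 0.065 -0.245 0.4" --pt "1 0.3 0.065 -0.245 0.4" --pt "1 0.3 0.065 -0.245 0.4" --pt "1 0.3 0.065 -0.245 0.4" --pt "1 0.335 0.065 -0.245 0.4" --pt "1 0.365 0.065 -0.245 0.4" --pt "1 0.374 0.065 -0.245 0.4" --pt "1 0.374 0.065 -0.245 0.4"

```text
time_s: 4.75
tool_pos: [0.4968, 0.2789, 0.0274]
tool_rot: [32.5, 89.9, -44.5]
force: [0.6, 1.0, 0.3]
grip_width: 0.0874
```

step_arm --pt "1 0 -0.002 -0.0055 -0.5" --pt "-1 0 -0.002 -0.0055 -0.5" --pt "-1 0 -0.002 -0.0055 -0.5" --pt "-1 0 -0.002 -0.0055 -0.5" --pt "-1 0 -0.002 -0.0055 -0.5" --pt "-1 0 -0.002 -0.0055 -0.5" --newtons 60

```text
time_s: 5.5
tool_pos: [0.4925, 0.2849, 0.0268]
tool_rot: [-63.9, 90.0, -140.3]
force: [-0.8, -0.6, -1.0]
grip_width: 0.0455
```

step_arm --pt "-1 0 0 0 0" --pt "-1 0 0 0 0" --pt "-1 0 0 0 0" --pt "-1 0 0 0 0" --newtons 60

```text
time_s: 6.0
tool_pos: [0.4935, 0.2858, 0.0284]
tool_rot: [96.4, 89.9, 20.0]
force: [-0.6, -0.2, 6.4]
grip_width: 0.006
```

The opening is only 6 mm, so the 24 mm handle isn't between the pads as expected. I'll look.

```bash
python3 - <<'E'
from h import *
print({k:np.round(v,4) for k,v in monitor.get_obs().items() if k in('tool_pos','force','grip_width','wrist_torque')})
a,_=read_camera('wrist'); b,d=read_camera('side')
print(cloud(d,camera_model('side'))[270:310:10,200:300:10].round(3)[:,:,2])
save('w2',np.hstack([cv2.resize(a,(400,300)),cv2.resize(b[200:350,150:350],(400,300),interpolation=cv2.INTER_CUBIC)]))
E
```

```text
{'tool_pos': array([0.4935, 0.2858, 0.0284]), 'force': array([-0.6342, -0.1511,  6.3501]), 'wrist_torque': array([-0.0488,  0.1028, -0.0019]), 'grip_width': np.float64(0.006)}
[[-0.004  0.006  0.005  0.047  0.13   0.185  0.191  0.005  0.004  0.006]
 [-0.001  0.003  0.003  0.049  0.15   0.152  0.151  0.005  0.004  0.005]
 [-0.005  0.001  0.005  0.051  0.151  0.153  0.152  0.036  0.037  0.045]
 [ 0.003  0.007  0.004  0.038  0.007  0.114  0.112  0.007  0.008  0.003]]
```

View pics/w2.png

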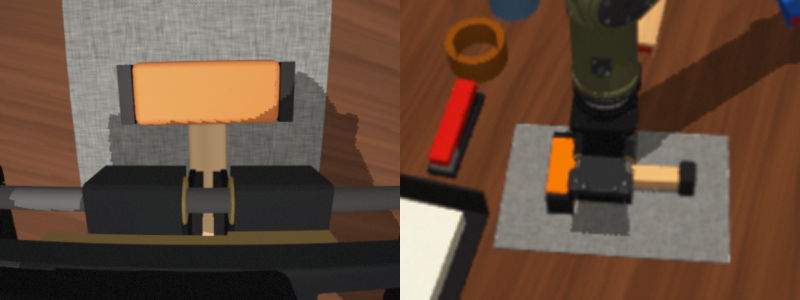

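```bash
python3 - <<'E'
from h import *
o=monitor.get_obs(); m=camera_model('wrist'); a,d=read_camera('wrist'); p=cloud(d,m)
print(o['grip_width'],o['qpos'].round(2))
R0=rot(o['tool_rot']); q=(p-o['tool_pos'])@R0  # tool frame
for r in range(205,310,8): print(r,[tuple((q[r,c]*1000).round(0)) for c in range(225,312,10)])
E
```

```text
0.002335602582657651 [   7.05   25.42  -47.64  104.75   21.72   59.23 -125.55]
205 [(np.float64(25.0), np.float64(6.0), np.float64(-25.0)), (np.float64(25.0), np.float64(6.0), np.float64(-19.0)), (np.float64(-8.0), np.float64(16.0), np.float64(-11.0)), (np.float64(-10.0), np.float64(17.0), np.float64(-6.0)), (np.float64(-10.0), np.float64(17.0), np.float64(-1.0)), (np.float64(-8.0), np.float64(16.0), np.float64(4.0)), (np.float64(-8.0), np.float64(16.0), np.float64(9.0)), (np.float64(25.0), np.float64(6.0), np.float64(17.0)), (np.float64(25.0), np.float64(6.0), np.float64(23.0))]
213 [(np.float64(-85.0), np.float64(37.0), np.float64(-11.0)), (np.float64(-86.0), np.float64(38.0), np.float64(-8.0)), (np.float64(-8.0), np.float64(12.0), np.float64(-11.0)), (np.float64(-8.0), np.float64(12.0), np.float64(-6.0)), (np.float64(-9.0), np.float64(12.0), np.float64(-1.0)), (np.float64(-9.0), np.float64(12.0), np.float64(4.0)), (np.float64(-10.0), np.float64(12.0), np.float64(9.0)), (np.float64(-85.0), np.float64(37.0), np.float64(7.0)), (np.float64(-84.0), np.float64(37.0), np.float64(10.0))]

[... 5507 characters left out ...]
2.0)), (np.float64(-105.0), np.float64(24.0), np.float64(4.0)), (np.float64(-106.0), np.float64(24.0), np.float64(6.0)), (np.float64(-106.0), np.float64(24.0), np.float64(8.0))]
309 [(np.float64(-108.0), np.float64(24.0), np.float64(-9.0)), (np.float64(-108.0), np.float64(23.0), np.float64(-7.0)), (np.float64(-108.0), np.float64(23.0), np.float64(-5.0)), (np.float64(-109.0), np.float64(24.0), np.float64(-3.0)), (np.float64(-108.0), np.float64(24.0), np.float64(-1.0)), (np.float64(-109.0), np.float64(24.0), np.float64(2.0)), (np.float64(-107.0), np.float64(23.0), np.float64(4.0)), (np.float64(-108.0), np.float64(24.0), np.float64(6.0)), (np.float64(-108.0), np.float64(24.0), np.float64(8.0))]
```

step_arm --pt "-1 -0.008 0 0 0" --pt "-1 -0.015 0 0 0" --pt "-1 -0.015 0 0 0" --newtons 60

```text
time_s: 6.52
tool_pos: [0.493, 0.2851, 0.0426]
tool_rot: [88.6, 89.9, 12.2]
force: [-0.3, -0.4, 0.3]
grip_width: 0.0003
```

```bash
python3 - <<'E'
from h import *
o=monitor.get_obs(); m=camera_model('wrist'); a,d=read_camera('wrist'); p=cloud(d,m)
print({k:np.round(v,4) for k,v in o.items() if k in('tool_pos','force','grip_width','wrist_torque')})
hsv=cv2.cvtColor(a,cv2.COLOR_RGB2HSV); H,S,V=[hsv[...,i].astype(int) for i in range(3)]
h=(H<14)&(S>150)&(p[...,2]>.03)&(p[...,2]<.12); print('head',h.sum(),np.percentile(p[h],[5,50,95],axis=0).round(4).tolist())
save('w3',a)
E
```

```text
{'tool_pos': array([0.493 , 0.2851, 0.0426]), 'force': array([-0.3285, -0.3896,  0.2546]), 'wrist_torque': array([ 0.0083,  0.0085, -0.0318]), 'grip_width': np.float64(0.0003)}
head 2186 [[0.5272, 0.2601, 0.0441], [0.5526, 0.2928, 0.0464], [0.5739, 0.3413, 0.0476]]
```

View pics/w3.png

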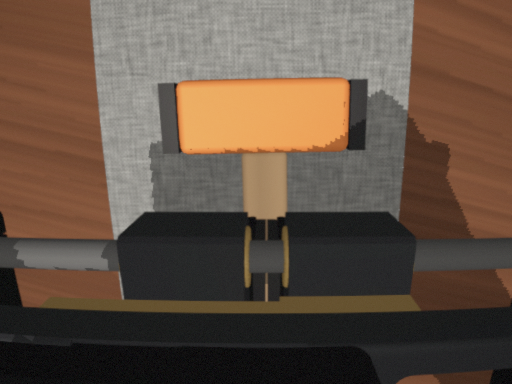

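```bash
python3 - <<'E'
from h import *
z=np.load('/tmp/w1.npz'); im,d=z['im'],z['d']
import json
# express in camera frame via current model (rigid camera-tool link)
o=monitor.get_obs(); m=camera_model('wrist'); p=cloud(d,m); q=(p-o['tool_pos'])@rot(o['tool_rot'])*1000
for c in (145,155,165,172,178): print(c,[(r,*q[r,c].round(0)) for r in range(212,312,7)])
a,d=read_camera('wrist'); p=cloud(d,m); q=(p-o['tool_pos'])@rot(o['tool_rot'])*1000
print('now')
for c in (251,254,266,280,283): print(c,[(r,*q[r,c].round(0)) for r in range(205,245,4)])
save('w3c',cv2.resize(a[190:310,200:330],(780,600),interpolation=cv2.INTER_CUBIC))
E
```

```text
145 [(212, np.float64(403.0), np.float64(-122.0), np.float64(-215.0)), (219, np.float64(401.0), np.float64(-134.0), np.float64(-215.0)), (226, np.float64(400.0), np.float64(-147.0), np.float64(-216.0)), (233, np.float64(402.0), np.float64(-161.0), np.float64(-218.0)), (240, np.float64(-93.0), np.float64(33.0), np.float64(-30.0)), (247, np.float64(-95.0), np.float64(32.0), np.float64(-30.0)), (254, np.float64(-97.0), np.float64(31.0), np.float64(-29.0)), (261, np.float64(-98.0), np.float64(29.0), np.float64(-29.0)), (268, np.float64(-96.0), np.float64(27.0), np.float64(-30.0)), (275, np.float64(-58.0), np.float64(4.0), np.float64(-45.0)), (282, np.float64(-59.0), np.float64(2.0), np.float64(-45.0)), (289, np.float64(-59.0), np.float64(-1.0), np.float64(-46.0)), (296, np.float64(-59.0), np.float64(-4.0), np.float64(-46.0)), (303, np.float64(-60.0), np.float64(-7.0), np.float64(-46.0)), (310, np.float64(402.0), np.float64(-322.0), np.float64(-235.0))]
155 [(212, np.float64(402.0), np.float64(-122.0), np.float64(-196.0)), (219, np.float64(401.0), np.float64(-134.0), np.float64(-197.0)), 
[... 6087 characters left out ...]
loat64(11.0), np.float64(6.0)), (241, np.float64(-93.0), np.float64(33.0), np.float64(3.0))]
283 [(205, np.float64(6.0), np.float64(12.0), np.float64(9.0)), (209, np.float64(4.0), np.float64(10.0), np.float64(9.0)), (213, np.float64(4.0), np.float64(8.0), np.float64(9.0)), (217, np.float64(-10.0), np.float64(11.0), np.float64(8.0)), (221, np.float64(-17.0), np.float64(11.0), np.float64(8.0)), (225, np.float64(-22.0), np.float64(11.0), np.float64(8.0)), (229, np.float64(-90.0), np.float64(35.0), np.float64(4.0)), (233, np.float64(-92.0), np.float64(34.0), np.float64(4.0)), (237, np.float64(-92.0), np.float64(34.0), np.float64(4.0)), (241, np.float64(-92.0), np.float64(32.0), np.float64(4.0))]
```

View pics/w3c.png

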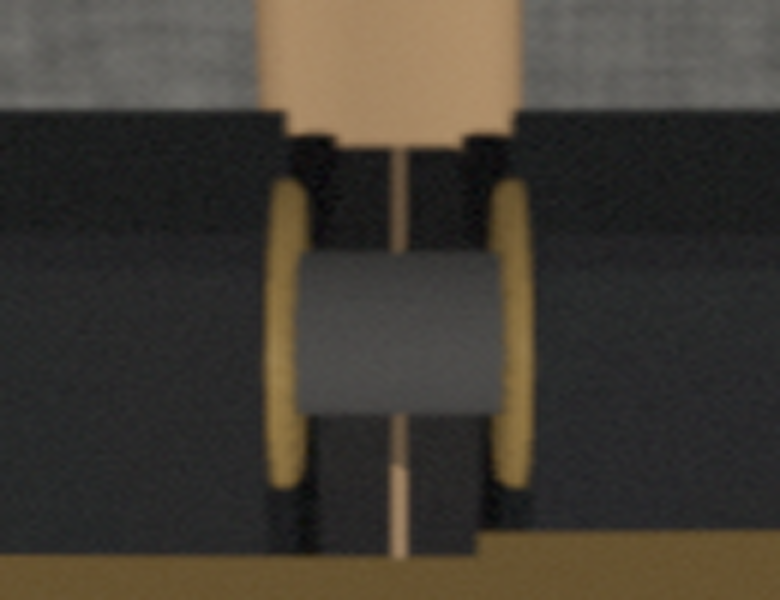

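Depth and contact agree that the fingertips end 10 mm short of the reported TCP, not 19 mm ahead of it: they rested on the 38 mm handle top at a reported z of 28 mm. The real grasp point is therefore about 29 mm behind the reported TCP, so I'll grip that much lower.

step_arm --pt "0.5 0 0 0 0" --pt "0.5 0 0 0 0" --pt "0.5 0 0 0 0" --pt "0.5 0 0 0 0" --pt "0.5 0 0 0 0" --pt "0.5 0 0 0 0" --pt "0.5 0.02 0 0 0" --pt "0.5 0.035 0 0 0" --pt "0.5 0.044 0 0 0" --pt "0.5 0.044 0 0 0" --newtons 60

```text
time_s: 7.88
tool_pos: [0.4916, 0.2847, -0.0034]
tool_rot: [-84.7, 89.9, -161.1]
force: [-1.0, -0.6, -1.2]
grip_width: 0.0652
```

step_arm --pt "-1 0 0 0 0" --pt "-1 0 0 0 0" --pt "-1 0 0 0 0" --pt "-1 0 0 0 0" --pt "-1 0 0 0 0" --pt "-1 0 0 0 0" --newtons 60

```text
time_s: 8.62
tool_pos: [0.4926, 0.2852, -0.002]
tool_rot: [137.9, 90.0, 61.5]
force: [-0.2, 0.3, 1.3]
grip_width: 0.0233
```

step_arm --pt "-1 -0.03 0 0 0" --pt "-1 -0.06 0 0 0" --pt "-1 -0.06 -0.039 0.077 4" --pt "-1 -0.06 -0.078 0.153 9" --pt "-1 -0.06 -0.078 0.153 9" --pt "-1 -0.06 -0.078 0.153 9" --pt "-1 -0.06 -0.078 0.153 9"

```text
time_s: 9.5
tool_pos: [0.4521, 0.118, 0.0575]
tool_rot: [-98.5, 90.0, 176.1]
force: [-0.7, 0.8, -5.5]
grip_width: 0.0236
```

```bash
cat >> h.py <<'E'
def look(tag,z0=.05,z1=.15):
    o=monitor.get_obs(); m=camera_model('wrist'); a,d=read_camera('wrist'); p=cloud(d,m)
    print({k:np.round(v,4).tolist() for k,v in o.items() if k in('time_s','tool_pos','force','grip_width','wrist_torque')})
    R0=rot(o['tool_rot']); print('tool z ang',np.degrees(np.arctan2(R0[1,2],R0[0,2])))
    hsv=cv2.cvtColor(a,cv2.COLOR_RGB2HSV); H,S,V=[hsv[...,i].astype(int) for i in range(3)]
    Z=p[...,2]; X=p[...,0]; Y=p[...,1]
    h=(H<14)&(S>150)&(V>120)&(Z>z0)&(Z<z1)&(abs(Y-o['tool_pos'][1])<.1); P=p[h]; zt=np.percentile(P[:,2],80); P=P[P[:,2]>zt-.006]; print('head orange top',h.sum(),rect(P),'ztop',zt.round(4))
    w=(H>8)&(H<22)&(V>120)&(X>.45)&(X<.6)&(Y>-.12)&(Y<.1)&(Z>.006)&(Z<.034); P=p[w]; out=[]
    for yy in np.arange(-.04,.07,.012):
        q=P[abs(P[:,1]-yy)<.006]
        if len(q)>8: out.append([yy,q[:,0].min(),q[:,0].max()])
    o_=np.array(out)
    if len(out)>2:
        k=np.polyfit(o_[:,0],o_[:,1:].mean(1),1); print('wedge ang',np.degrees(np.arctan(-k[0])),'x0',k[1],'butt y',np.percentile(P[:,1],99),'w',np.diff(o_[:,1:]).mean())
    b=(X>.45)&(X<.62)&(Y>-.15)&(Y<0)&(Z>.076)&(Z<.1)&(S<80); print('boss',b.sum(),rect(p[b]) if b.sum()>50 else '')
    save(tag,a); return p,a
E
python3 -c "
from h import *
look('w4')"
```

```text
{'time_s': 9.5, 'tool_pos': [0.4521, 0.118, 0.0575], 'force': [-0.6574, 0.7754, -5.4827], 'wrist_torque': [0.0959, 0.236, -0.0071], 'grip_width': 0.0236}
tool z ang -85.42381518628808
head orange top 6869 (array([511.9, 123.8]), array([36.2, 84.6]), 5.4) ztop 0.1067
wedge ang 4.497638664513817 x0 0.5229759389976413 butt y 0.04152895278349061 w 0.03960539551759114
boss 0
```

View pics/w4.png

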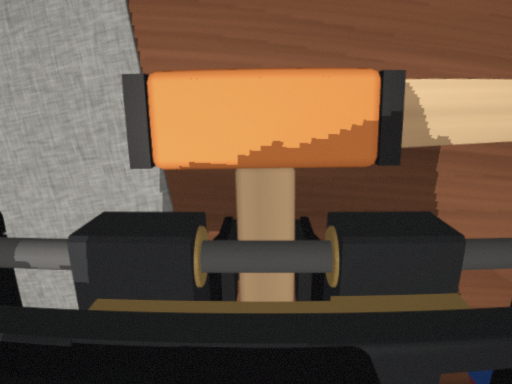

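The mallet is held squarely: the head is 3 mm off the stand axis and at the same angle. The wedge lies ahead at px (405–512, 80–145). I'll lower and start pushing.

step_arm --pt "-1 0.03 0 0 0" --pt "-1 0.05 0 0 0" --pt "-1 0.0545 0 0 0" --pt "-1 0.0545 0 0.006 0" --pt "-1 0.0545 0 0.012 0" --pt "-1 0.0545 0 0.017 0" --pt "-1 0.0545 0 0.02 0" --pt "-1 0.0545 0 0.023 0" --pt "-1 0.0545 0 0.026 0" --pt "-1 0.0545 0 0.029 0" --pt "-1 0.0545 0 0.032 0" --pt "-1 0.0545 0 0.035 0"

```text
time_s: 11.05
tool_pos: [0.4555, 0.0829, 0.0034]
tool_rot: [-81.6, 90.0, -167.0]
force: [0.2, 0.3, -4.0]
grip_width: 0.0235
```

step_arm --pt "-1 0 0 0.003 0" --pt "-1 0 0 0.006 0" --pt "-1 0 0 0.009 0" --pt "-1 0 0 0.011 0" --pt "-1 0 0 0.011 0"

```text
time_s: 11.68
tool_pos: [0.4563, 0.0717, 0.0033]
tool_rot: [-39.2, 90.0, -124.6]
force: [-0.3, -0.7, -5.5]
grip_width: 0.0232
```

```bash
python3 -c "
from h import *
look('w5',.03,.08)"
```

```text
{'time_s': 11.675, 'tool_pos': [0.4563, 0.0717, 0.0033], 'force': [-0.2912, -0.7314, -5.469], 'wrist_torque': [0.0052, 0.2649, -0.0547], 'grip_width': 0.0232}
tool z ang -85.43471150746029
head orange top 6563 (array([516. ,  77.6]), array([36.3, 84.7]), 5.4) ztop 0.0526
wedge ang 4.9110422590791964 x0 0.5210022994072272 butt y 0.01742004710937111 w 0.04068698286308559
boss 0
```

step_arm --pt "-1 0 0 0.002 0" --pt "-1 0 0 0.004 0" --pt "-1 0 0 0.004 0"

```text
time_s: 12.1
tool_pos: [0.4567, 0.0678, 0.0034]
tool_rot: [-25.1, 90.0, -110.5]
force: [-0.4, -0.7, -4.7]
grip_width: 0.0234
```

step_arm --pt "-1 0 0 0.002 0" --pt "-1 0 0 0.004 0" --pt "-1 0 0 0.004 0"

```text
time_s: 12.48
tool_pos: [0.4571, 0.0638, 0.0034]
tool_rot: [-2.4, 90.0, -87.9]
force: [-0.4, -0.0, -4.2]
grip_width: 0.0237
```

step_arm --pt "-1 0 0 0.002 0" --pt "-1 0 0 0.004 0" --pt "-1 0 0 0.004 0"

```text
time_s: 12.85
tool_pos: [0.4574, 0.0598, 0.0034]
tool_rot: [-5.2, 90.0, -90.6]
force: [0.7, -0.2, -4.4]
grip_width: 0.0232
```

step_arm --pt "-1 0 0 0.0025 0" --pt "-1 0 0 0.005 0" --pt "-1 0 0 0.005 0"

```text
time_s: 13.22
tool_pos: [0.4578, 0.0547, 0.0034]
tool_rot: [-6.5, 90.0, -91.9]
force: [-0.2, -0.5, -4.8]
grip_width: 0.0233
```

step_arm --pt "-1 0 0 0.0025 0" --pt "-1 0 0 0.005 0" --pt "-1 0 0 0.005 0"

```text
time_s: 13.6
tool_pos: [0.4582, 0.0498, 0.0034]
tool_rot: [-11.2, 90.0, -96.6]
force: [0.2, 0.2, -4.9]
grip_width: 0.0236
```

step_arm --pt "-1 0 0 0.0025 0" --pt "-1 0 0 0.005 0" --pt "-1 0 0 0.005 0"

```text
time_s: 13.98
tool_pos: [0.4586, 0.0448, 0.0034]
tool_rot: [-13.9, 90.0, -99.4]
force: [0.7, -0.4, -5.3]
grip_width: 0.0234
```

step_arm --pt "-1 0 0 0.0025 0" --pt "-1 0 0 0.005 0" --pt "-1 0 0 0.005 0"

```text
time_s: 14.35
tool_pos: [0.459, 0.0398, 0.0034]
tool_rot: [-1.2, 90.0, -86.6]
force: [-0.4, -0.7, -5.1]
grip_width: 0.0238
```

```bash
python3 - <<'E'
from h import *
p,a=look('w6',.03,.08)
o=monitor.get_obs(); q=(p-o['tool_pos'])@rot(o['tool_rot'])*1000
# lowest body points towards +z tool side, and boss cloud
Z=p[...,2]; b=(abs(p[...,0]-.53)<.04)&(p[...,1]<-.03)&(p[...,1]>-.12)&(Z>.06)&(Z<.3); print('near boss',b.sum(),np.percentile(Z[b],[5,50,95]) if b.any() else '')
c=(q[...,0]<-60)&(q[...,0]>-130); print('body seen: x max',np.percentile(q[...,0][c],99), 'z range',np.percentile(q[...,2][c],[1,99]),'y max',np.percentile(q[...,1][c],99))
E
```

```text
{'time_s': 14.35, 'tool_pos': [0.459, 0.0398, 0.0034], 'force': [-0.4424, -0.7092, -5.1304], 'wrist_torque': [0.0176, 0.2566, -0.0409], 'grip_width': 0.0238}
tool z ang -85.43181141703005
head orange top 7186 (array([518.6,  45.7]), array([36.2, 84.8]), 5.4) ztop 0.0527
wedge ang 5.0274487865889945 x0 0.5208401294397087 butt y -0.014233905883262241 w 0.041019752093778394
boss 833 (array([479.7, -24.7]), array([62.8, 15.8]), 39.9)
near boss 0 
body seen: x max -80.37823190441758 z range [-78.40305569  58.20927856] y max 37.77106450491472
```

step_arm --pt "-1 -0.002 0 0 0" --pt "-1 -0.002 0 0.0025 0" --pt "-1 -0.002 0 0.005 0" --pt "-1 -0.002 0 0.005 0"

```text
time_s: 14.9
tool_pos: [0.4594, 0.0349, 0.0054]
tool_rot: [12.0, 90.0, -73.5]
force: [0.1, 0.0, -5.0]
grip_width: 0.0236
```

step_arm --pt "-1 0 0 0.0025 0" --pt "-1 0 0 0.005 0" --pt "-1 0 0 0.005 0"

```text
time_s: 15.28
tool_pos: [0.4597, 0.0298, 0.0053]
tool_rot: [-28.4, 90.0, -113.8]
force: [0.5, 0.6, -4.0]
grip_width: 0.0234
```

step_arm --pt "-1 0 0 0.0025 0" --pt "-1 0 0 0.005 0" --pt "-1 0 0 0.005 0"

```text
time_s: 15.65
tool_pos: [0.4602, 0.0248, 0.0054]
tool_rot: [-13.1, 90.0, -98.5]
force: [-0.5, 0.0, -5.5]
grip_width: 0.0235
```

step_arm --pt "-1 0 0 0.0025 0" --pt "-1 0 0 0.005 0" --pt "-1 0 0 0.005 0"

```text
time_s: 16.02
tool_pos: [0.4606, 0.0209, 0.0054]
tool_rot: [170.4, 90.0, 85.0]
force: [-0.2, 3.2, -4.1]
grip_width: 0.0236
```

step_arm --pt "-1 0 0 0.0015 0" --pt "-1 0 0 0.003 0" --pt "-1 0 0 0.003 0" --pt "-1 0 0 0.003 0"

```text
time_s: 16.52
tool_pos: [0.4605, 0.0197, 0.0054]
tool_rot: [-174.8, 89.9, 100.0]
force: [-1.8, 7.2, -3.2]
grip_width: 0.0233
```

step_arm --pt "-1 0 0 0.0015 0" --pt "-1 0 0 0.003 0" --pt "-1 0 0 0.003 0" --pt "-1 0 0 0.003 0"

```text
time_s: 17.02
tool_pos: [0.4604, 0.0185, 0.0054]
tool_rot: [-173.2, 89.8, 101.6]
force: [-2.8, 12.0, -2.9]
grip_width: 0.0237
```

step_arm --pt "-1 0 0 0.001 0" --pt "-1 0 0 0.002 0" --pt "-1 0 0 0.0025 0" --pt "-1 0 0 0.0025 0"

```text
time_s: 17.52
tool_pos: [0.4603, 0.0178, 0.0054]
tool_rot: [-172.7, 89.6, 102.2]
force: [-2.7, 14.8, -2.1]
grip_width: 0.0236
```

```bash
python3 - <<'E'
from h import *
look('w7',.03,.08)
E
```

```text
{'time_s': 17.525, 'tool_pos': [0.4603, 0.0178, 0.0054], 'force': [-2.6983, 14.8116, -2.0694], 'wrist_torque': [3.1644, 0.8106, 0.7034], 'grip_width': 0.0236}
tool z ang -85.0949223796014
head orange top 7280 (array([519.9,  24.7]), array([36.3, 84.8]), 6.5) ztop 0.0549
boss 1436 (array([482.1, -43.9]), array([74.6, 59.1]), 29.7)
```

View pics/w7.png

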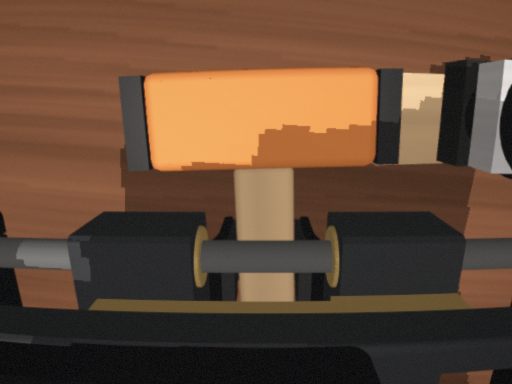

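The wedge's exposed part, px (400–443, 75–163), runs squarely up to the black pad at (445–480). The force is 14.8 N. I'll push slightly more, then back off and lift.

step_arm --pt "-1 0 0 0.001 0" --pt "-1 0 0 0.0018 0" --pt "-1 0 0 0.0018 0" --pt "-1 0 0 0.0018 0"

```text
time_s: 18.08
tool_pos: [0.4603, 0.0171, 0.0054]
tool_rot: [-172.4, 89.6, 102.6]
force: [-4.3, 17.2, -1.2]
grip_width: 0.0232
```

step_arm --pt "-1 0 0 -0.006 0" --pt "-1 0 0 -0.015 0" --pt "-1 0 0 -0.04 0" --pt "-1 0 0 -0.08 0" --pt "-1 -0.03 0 -0.12 0" --pt "-1 -0.06 0 -0.12 0" --pt "-1 -0.06 0 -0.12 0" --pt "-1 -0.06 0 -0.12 0"

```text
time_s: 19.08
tool_pos: [0.4512, 0.1279, 0.0643]
tool_rot: [-49.9, 89.9, -135.4]
force: [-0.2, -0.1, -5.1]
grip_width: 0.0234
```

```bash
python3 - <<'E'
from h import *
look('w8',.05,.15)
m=camera_model('side'); a,d=read_camera('side'); p=cloud(d,m)
hsv=cv2.cvtColor(a,cv2.COLOR_RGB2HSV); H,S,V=[hsv[...,i].astype(int) for i in range(3)]
X,Y,Z=p[...,0],p[...,1],p[...,2]
w=(H>8)&(H<22)&(V>130)&(X>.47)&(X<.58)&(Y>-.12)&(Y<.03)&(Z>.006)&(Z<.034); print('side wedge',w.sum(),rect(p[w]),'zmax',np.percentile(Z[w],98))
b=(X>.45)&(X<.62)&(Y>-.15)&(Y<-.03)&(Z>.076)&(Z<.1); print('side boss',b.sum(),rect(p[b]))
E
```

```text
{'time_s': 19.075, 'tool_pos': [0.4512, 0.1279, 0.0643], 'force': [-0.1923, -0.1405, -5.1372], 'wrist_torque': [-0.0155, 0.2548, -0.0073], 'grip_width': 0.0234}
tool z ang -85.53244644251566
head orange top 6866 (array([510.9, 133.7]), array([36.2, 84.6]), 5.3) ztop 0.1134
boss 0 
side wedge 6 (array([541.4, -34. ]), array([ 1.7, 21.6]), 2.7) zmax 0.029187433502529003
side boss 17 (array([548.8, -69.5]), array([ 8.2, 33.6]), 9.4)
```

step_arm --pt "-1 0 0.027 -0.05 -4" --pt "-1 0 0.054 -0.1 -9" --pt "-1 0 0.054 -0.1536 -9" --pt "-1 0 0.054 -0.1536 -9" --pt "-1 0.03 0.054 -0.1536 -9" --pt "-1 0.05 0.054 -0.1536 -9" --pt "-1 0.06 0.054 -0.1536 -9" --pt "-1 0.063 0.054 -0.1536 -9" --pt "-1 0.0655 0.054 -0.1536 -9" --pt "-1 0.0655 0.054 -0.1536 -9"

```text
time_s: 20.42
tool_pos: [0.4937, 0.2872, 0.0004]
tool_rot: [92.6, 89.9, 16.1]
force: [-0.5, -0.0, -4.7]
grip_width: 0.0236
```

step_arm --pt "-1 0.0015 0 0 0" --pt "-1 0.0025 0 0 0" --pt "-1 0.0025 0 0 0"

```text
time_s: 20.8
tool_pos: [0.4935, 0.2872, -0.002]
tool_rot: [57.5, 90.0, -18.9]
force: [-2.2, -0.7, 0.8]
grip_width: 0.0233
```

Seated on the mat. Now I'll release, rise and look.

step_arm --pt "0.6 0 0 0 0" --pt "0.6 0 0 0 0" --pt "0.6 0 0 0 0" --pt "0.6 0 0 0 0" --pt "0.6 0 0 0 0" --pt "0.6 0 0 0 0" --pt "0.6 -0.04 0 0 0" --pt "0.6 -0.1 0 0 0" --pt "0.6 -0.16 0 0 0" --pt "0.6 -0.22 0 0 0" --pt "0.6 -0.28 0 0 0" --pt "0.6 -0.3 0 0 0"

```text
time_s: 22.3
tool_pos: [0.4943, 0.2884, 0.3018]
tool_rot: [98.3, 89.6, 21.9]
force: [-0.0, 0.5, -0.6]
grip_width: 0.0697
```

```bash
python3 - <<'E'
from h import *
p,a=look('w9',.04,.06)
t,d=read_camera('top'); P=cloud(d,camera_model('top'))
hsv=cv2.cvtColor(t,cv2.COLOR_RGB2HSV); H,S,V=[hsv[...,i].astype(int) for i in range(3)]; X,Y,Z=P[...,0],P[...,1],P[...,2]
w=(H>8)&(H<22)&(V>130)&(X>.47)&(X<.58)&(Y>-.12)&(Y<.08)&(Z>.004)&(Z<.034); print('top wedge',w.sum(),rect(P[w]) if w.sum()>3 else '')
save('fin',np.hstack([cv2.resize(t[120:290,100:400],(480,272)),cv2.resize(a,(320,272))]))
E
```

```text
{'time_s': 22.3, 'tool_pos': [0.4943, 0.2884, 0.3018], 'force': [-0.0112, 0.4872, -0.5923], 'wrist_torque': [-0.0611, -0.0101, -0.0145], 'grip_width': 0.0697}
tool z ang -76.39171297167957
head orange top 624 (array([551.2, 302.2]), array([35. , 83.1]), 14.4) ztop 0.0477
boss 0 
top wedge 126 (array([526.9, -73.4]), array([40. , 90.5]), 3.5)
```

View pics/fin.png

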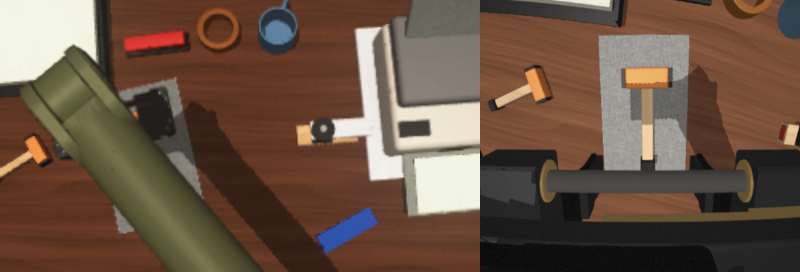

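The mallet lies flat on its mat, with the head at right-hand px (647,77). The wedge sits under the boss at left-hand px (305,135), and the bystanders haven't moved. Handing in.

```bash
python3 -c "
from h import *
print(env.sign_off())"
```

```text
the job is handed in; nothing more can be done
None
```

The wedge is tight under the hanging foot, the mallet is flat on its mat, and the job was handed in at about 22 s of the 51 s allowed.

- **Drive:** I slid the wedge in along the stand's axis with the mallet's flat face, by steady pushing in small steps rather than swinging taps. It slid about 78 mm freely, then met the pad. Resistance rose 3, 7, 12, 15 and finally 17 N, while each step moved the mallet only about 1 mm. The 35 N limit was never approached at any reading.
- **Wedge position:** it sits within about 1.5° of the stand's axis and about 4 mm off-centre towards the robot, so one edge may stick out roughly 2 mm beside the pad. I never saw the tight fit itself; it is inferred from the push force, which was measured only at the end of each step.
- **Mallet:** it is back within a few mm of where it started, and its head top at 48 mm matches lying flat on the mat.
- **Bystanders and gripper:** the mug, stapler and tape look unmoved in the last picture, and the gripper was about 0.3 m up touching nothing.

**Disagreements and slips:**
- The fingertips end about 10 mm short of the reported TCP, instead of 19 mm ahead of it as stated. The first grasp therefore closed on top of the handle, pressing with about 6 N and moving nothing. I gripped 29 mm lower after that and it held.
- My first move row had the wrong sign and dipped the tool about 60 mm in free space, harmlessly.
- The side camera could not confirm the wedge after the drive, because too few pixels were visible. The top camera did show it under the boss.

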